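Tuck the spice caddy's flap

TASK

One of the two wooden spice caddies stands open: with a fingertip push its raised flap over until it lies flat on the box, then, pressing it down, push it forward by its rib until its free edge is fully tucked under the steel lip, so that it stays shut when you let go and move clear. Only press and push: do not pinch the flap between the fingers. Do not touch the shut caddy, and leave the jar, bowl, dabba, spatula and spoon where they are.

Things in the scene. Friction and masses are not known exactly. Their poses are not given: they have to be found in the camera images.
- caddy: The open spice caddy: a brown wooden open-topped box 160 (its x) x 100 (its y) x 60 mm high, fixed to the slab. Origin: centre of its underside. Its x axis runs from the pivot end of its flap to the end with the steel lip and is level; z is up. Two steel cheeks (5 mm thick, at y = +-47 mm, rising to 74 mm above the slab) flank the pivot from x = -80 to -35 mm, and a wooden deck (top 60 mm above the slab) closes that end of the mouth.
- flap (a joint): Angle of the caddy's flap about its pivot, rad: 0 lies flat over the box mouth, pi/2 stands upright, more leans back away from the lip; range 0 to 2.1. It starts at about 1.45 to 1.85. A light spring and hinge friction: let go while folded, and not caught by the lip, it springs up again to about 1.0 rad or more; holding it flat takes about 0.14 N m (2 N at 70 mm from the pivot). Caught under the lip it rests at about 0.035.
- slide (a joint): How far the flap with its pivot has moved along the caddy's +x (towards the lip) in the pivot slots, m: 0 fully back (the start), 0.022 fully forward (end stop). Friction only, about 5 N; it stays where it is left.
- flap_pivot (a point): Point on the flap's pivot axis (which runs along the caddy's y), mid-width, 63.5 mm above the slab, at caddy x = -72 mm when slide is 0; moves with slide. The flap is a pale wooden board 120 mm long from the pivot, 84 mm wide, 5 mm thick, its mid-plane through the pivot axis; when flat, its upper face is 66 mm above the slab.
- flap_edge (a point): Middle of the flap's free edge, 120 mm from the pivot, in the mid-plane of the board.
- flap_rib (a point): Foot of the push rib's pivot-side face, mid-width, on the outer face of the flap (the face that is on top when flat and faces away from the lip when open), 88 mm from the pivot. The rib stands 8 mm proud of that face, is 60 mm wide and 10 mm thick (88 to 98 mm from the pivot); pushing its pivot-side face towards the lip slides the flap.
- lip_edge (a point): Middle of the lower front edge of the fixed steel lip (96 mm wide, 5 mm thick), 70 mm above the slab, at caddy x = 56 mm. The lip overhangs the lip end of the box by 24 mm; the gap beneath it leaves 4 mm above the flat flap. Flat and with slide 0 the flap's free edge ends 8 mm short of the lip; with slide 0.022 it reaches 14 mm under it. The flap cannot pass through the lip.
- shut_caddy: A second, identical caddy, fixed, already shut with its flap tucked. Origin: centre of its underside. It may stand on either side of the open one.
- jar: Loose empty glass jar with red lid, diameter 47 mm, 92 mm tall, standing between the caddies. Origin: centre of its underside.
- dabba: Loose round steel masala dabba with lid, diameter 174 mm, 79 mm tall with its knob. Origin: centre of its underside.
- bowl: Loose white ceramic bowl, diameter 140 mm, 60 mm tall. Origin: centre of its underside.
- spatula: Loose wooden spatula 270 mm long, lying on the slab beyond the caddies. Origin: on its underside near mid-length.
- spoon: Loose steel spoon 170 mm long, lying on the slab on the robot's side of the caddies. Origin: on its underside near mid-length.
Things that resemble listed ones, but are neither listed nor needed, are in the scene too. Leave any red or turquoise look-alike of the caddy alone.

How it is judged:
By the outcome, as a careful person would: the job done as asked, in the order asked, and still so for the second after the job is handed in, with the robot touching nothing.
It also fails if it takes over 35 s, if anything falls off the work surface, if the arm or the gripper's body presses on something with over 40 N, if the wrist force passes 120 N, or if a joint passes its speed limit or range.

ROBOT

A 7-joint arm with a two-finger parallel gripper is mounted at the origin on the work surface. World frame = base frame: x ahead of the robot, y to its left, z up, the work surface at z = 0. Lengths are in m, angles in rad, forces in N, time in s.
With the tool pointing down it reaches from about 0.4 to 0.75 m from the base axis. Payload 19.5 kg.
Tool frame: the origin (TCP) lies at the very end of the fingers, on their centre line; the grasp point (between the pads) lies 19 mm behind it; z points along the fingers, y is the line along which they close (so a half turn about z gives the same grasp; the last joint's range is limited). The gripper opens to 85 mm and grips with 20 to 120 N. Pads are 22 mm wide; open, the fingers measure 114 mm over their backs; the gripper's body (76 mm by 85 mm) begins 54 mm behind the grasp point. The pads swing forward as they close: fully open they stand 13 mm farther back than shut.
Start: joints at [-1.165, 0.707, -0.028, 1.485, 0.022, 0.951, -0.075], TCP at [0.249, 0.518, 0.231] pointing down, gripper open.
Joint ranges: [-2.71, 2.71], [-0.32, 2.16], [-1.57, 1.52], [0, 2.45], [-1.46, 4.6], [0, 2.02], [-2.83, 2.83]. Speed limits (rad/s): [1.89, 1.89, 2.57, 2.57, 3.01, 3.01, 3.01].

INTERFACE

Orientations are given as a unit quaternion [x, y, z, w].
In Python, from plant import arm gives the robot as it stands.
- The arm moves only by the tool servo_tool, never from a script. Its argument "series" is a list of rows, each a list of 3 entries, a list of its own where there are three numbers: the shift along the tool's x, y, z in cm, then the turn, a rotation vector about the tool's x, y, z in rad, then the opening in per cent of the stroke, from 0 (shut) to 100 (fully open). In form: [[[tx, ty, tz], [ax, ay, az], grip], ...]. A call has 1 to 20 rows; each row is the pose to reach, as a shift and turn from the pose commanded when the call began, along the tool's axes at that moment; what a row does not reach only later rows make up. A row lasts 1/12 s, in which the tool goes at most 41.7 mm and 7.16 degrees, less where a joint would pass 70% of its speed; a pose out of reach is approached as far as the arm can. A call with a gripper value outside its range is refused whole. The fingers move at their own pace and stop on an object; "grip_force" is the grip in N (left out, the last holds). Time passes only in rows, so rows that repeat a pose let the fingers close. It gives the time, the measured TCP pose, the force, the opening and the grip force at its end, in the units of the state.
- arm.get_state(): the state, without advancing time (a new reading comes with each control period).
- arm.read_camera(name): name is "scene" or "side" or "wrist"; returns a dict with "frame" (480x640x3 uint8, red, green, blue), "intrinsics" (3x3 intrinsics, pixels), "view" (4x4, takes a point from world to camera coordinates); the wrist camera has in their place "hand_eye" (4x4, takes a point from camera to tool coordinates, whose origin is the TCP and whose axes are the flange's). Camera axes: x right, y up, looking along -z (the intrinsics and any distortion apply to the point x, -y, -z); pixel columns grow to the right and rows downward; lengths in m; the calibration is good to about 2 mm. A picture is of the moment at which its call begins: read the wrist's pose just before it. There is no depth.
- arm.hand_in(): hands the job in; it is judged then, once.
The state is a dict: "t": time; "q": joint angles; "qvel": joint speeds; "joint_efforts": joint torques, N m; "tool_pos": TCP position; "tool_rot": TCP orientation; "contact_force": force on the tool from outside, world axes, zero at the start; "wrist_torque": the same for the moment, N m; "width": opening from 0.0 (shut) to 1.0 (fully open); "grip_force": force on a finger pad.
Only numpy, scipy, OpenCV 4.12 (cv2) and the standard library are available. Lean on these libraries where they do the work, as an engineer would, in place of code of your own. Each camera call takes 0.05 s, during which the arm holds its last target. There are 200 camera calls.

## Working session

There is one attempt and no reset: what is moved stays moved. The work goes in short steps, Python scripts to look and compute and a tool call to move; the robot and the scene stay as the last step left them, time stands still between calls to the robot, and variables do not carry over. Pictures are saved under pics/ and viewed, at most 10 in all, crops included, and the job is handed in when it is done.

Besides the shell and the picture viewer there is one more tool, called after "Call:" as name([rows], argument=value, ...), one row to a line, values as JSON. servo_tool: Moves the arm, as the interface text tells. Its arguments: {"type":"object","properties":{"series":{"type":"array"},"grip_force":{"type":"number"}},"required":["series"]}

```bash
mkdir -p pics; cat > h.py <<'E'
import numpy as np, cv2
from plant import arm
from scipy.spatial.transform import Rotation as R
def ray(c,u,v):
    K=np.array(c["intrinsics"]);V=np.array(c["view"])
    d=np.linalg.inv(K)@[u,v,1];d=np.array([d[0],-d[1],-d[2]])
    return -V[:3,:3].T@V[:3,3], V[:3,:3].T@d
def onplane(c,u,v,z):
    o,d=ray(c,u,v);return o+d*(z-o[2])/d[2]
def proj(c,p):
    K=np.array(c["intrinsics"]);V=np.array(c["view"])
    q=V[:3,:3]@np.array(p)+V[:3,3];q=K@[q[0],-q[1],-q[2]];return q[:2]/q[2]
def save(n,f): cv2.imwrite("pics/"+n,cv2.cvtColor(f,cv2.COLOR_RGB2BGR))
E
python3 - <<'E'
from h import *
import pickle
print(arm.get_state())
for n in("scene","side"):
    c=arm.read_camera(n);save(n+".png",c["frame"]);pickle.dump(c,open(n+".pkl","wb"))
    print(n,c.keys(),c["intrinsics"],c["view"])
E
```

```text
{'t': 0.0, 'q': array([-1.16474899,  0.70704439, -0.0275849 ,  1.48498376,  0.02199533,
        0.95090143, -0.07550711]), 'qvel': array([ 0.00089462,  0.00110176,  0.00038631, -0.00215491,  0.00115268,
        0.00010134, -0.00041452]), 'joint_efforts': array([ 4.67701739e-04, -8.83201432e+01,  1.23426240e+00, -2.36156845e+01,
        1.67439325e-02,  6.60743768e-03, -7.50233539e-05]), 'tool_pos': array([0.24884189, 0.5180835 , 0.230865  ]), 'tool_rot': array([ 2.22025023e-01,  9.75040831e-01, -5.09299380e-04, -9.04830821e-05]), 'contact_force': array([-0.33594756, -0.07799314, -0.35513491]), 'wrist_torque': array([ 0.02296759, -0.02057471,  0.04654288]), 'grip_force': 0.0, 'width': 1.0004282063656251}
scene dict_keys(['frame', 'intrinsics', 'view']) [[497.34953213   0.         317.88038669]
 [  0.         497.34953213 238.94793323]
 [  0.           0.           1.        ]] [[-0.64492286  0.76424588  0.00165691  0.30691851]
 [-0.63794128 -0.53952972  0.5494894   0.35388928]
 [ 0.42083896  0.35332126  0.83549905 -1.55976526]
 [ 0.          0.          0.          1.        ]]
side dict_keys(['frame', 'intrinsics', 'view']) [[579.54715353   0.         323.78475173]
 [  0.         579.54715353 244.99429844]
 [  0.           0.           1.        ]] [[ 0.97795839 -0.20867597  0.00719199 -0.52692352]
 [ 0.15813254  0.76270065  0.62712185 -0.20054097]
 [-0.1363506  -0.61216179  0.77888796 -1.70086957]
 [ 0.          0.          0.          1.        ]]
```

View pics/scene.png

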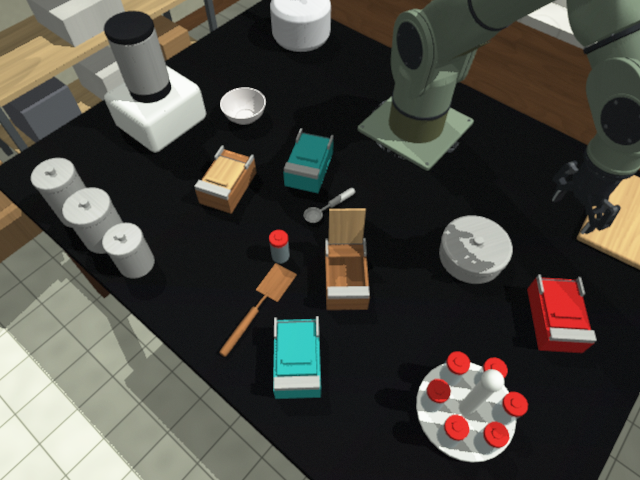

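View pics/side.png

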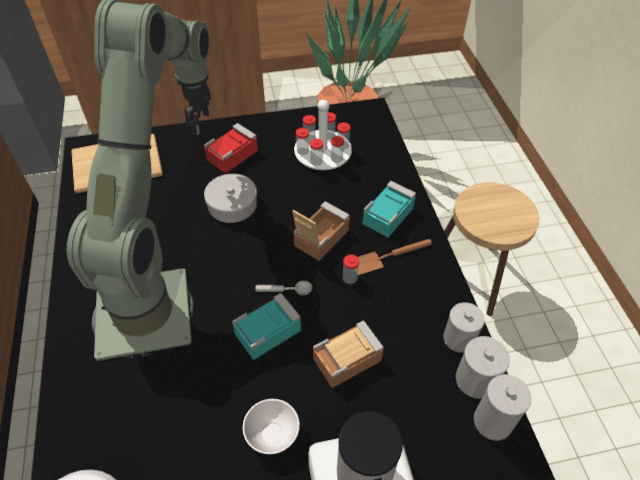

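The open brown caddy is at scene (347,270) and side (322,232). What could be mistaken for it, by scene pixel:
- shut brown caddy (227,180)
- teal caddy (308,160)
- turquoise caddy (297,357)
- red caddy (560,313)

I choose the only brown one with a raised flap and will check it in a close crop.

```bash
python3 - <<'E'
from h import *
import pickle
o=[]
for n,(x,y) in(("scene",(297,195)),("side",(275,180))):
    f=pickle.load(open(n+".pkl","rb"))["frame"][y:y+120,x:x+100]
    o.append(cv2.resize(f,(400,480),interpolation=cv2.INTER_CUBIC))
save("crop.png",np.hstack(o))
E
```

```text
(no output)
```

View pics/crop.png

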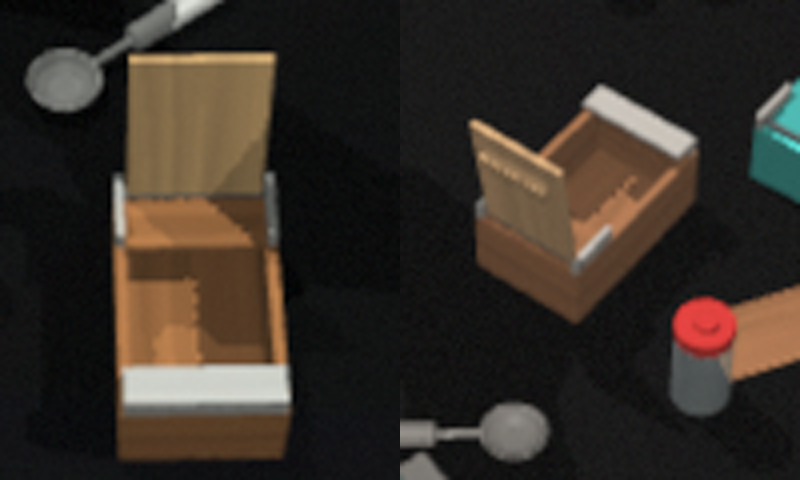

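The crop confirms it: a brown box with a pale raised flap, the rib on the outer face (side view), and the steel lip at the far end (scene about (348,292)). Next I cast the corners onto known heights in both views.

```bash
python3 - <<'E'
from h import *
import pickle
S=pickle.load(open("scene.pkl","rb"));D=pickle.load(open("side.pkl","rb"))
s=lambda u,v:(297+u/4,195+v/4)
d=lambda u,v:(275+(u-400)/4,180+v/4)
P={}
for n,c,p,z in [("S lip in L",S,s(124,368),.075),("S lip in R",S,s(287,366),.075),("S lip out L",S,s(121,404),.075),("S lip out R",S,s(291,402),.075),
 ("S bot L",S,s(118,458),0),("S bot R",S,s(285,460),0),
 ("D bot pivL",D,d(477,265),0),("D bot pivR",D,d(577,322),0),("D bot lipR",D,d(694,207),0),
 ("D lip inL",D,d(583,102),.075),("D lip inR",D,d(684,155),.075),("D lip outR",D,d(697,138),.075),("D lip outL",D,d(600,86),.075)]:
    P[n]=onplane(c,*p,z);print(n,P[n].round(4))
def tri(a,b):
    (o1,d1),(o2,d2)=a,b
    A=np.stack([d1,-d2],1);t=np.linalg.lstsq(A,o2-o1,rcond=None)[0]
    p,q=o1+d1*t[0],o2+d2*t[1];return (p+q)/2,np.linalg.norm(p-q)
# flap edge corners: scene left = side right? 
for a,b in [((129,54),(563,175)),((275,54),(472,123)),((129,54),(472,123)),((275,54),(563,175))]:
    print(a,b,tri(ray(S,*s(*a)),ray(D,*d(*b))))
# jar
for n,c,p,z in[("jar S",S,(279,238),.092),("jar D",D,(351,262),.092)]: print(n,onplane(c,*p,z))
E
```

```text
S lip in L [0.6472 0.1753 0.075 ]
S lip in R [0.5846 0.2473 0.075 ]
S lip out L [0.6664 0.1889 0.075 ]
S lip out R [0.6019 0.2632 0.075 ]
S bot L [0.6658 0.1877 0.    ]
S bot R [0.6011 0.2663 0.    ]
D bot pivL [0.4756 0.159  0.    ]
D bot pivR [0.5426 0.0863 0.    ]
D bot lipR [0.6608 0.1829 0.    ]
D lip inL [0.5812 0.2482 0.075 ]
D lip inR [0.6479 0.1761 0.075 ]
D lip outR [0.6623 0.1916 0.075 ]
D lip outL [0.5983 0.2627 0.075 ]
(129, 54) (563, 175) (array([0.53188877, 0.08226604, 0.18336726]), np.float64(0.0015272783555821774))
(275, 54) (472, 123) (array([0.4764125 , 0.14651123, 0.18230304]), np.float64(0.001672243862106589))
(129, 54) (472, 123) (array([0.50434592, 0.10235507, 0.2017155 ]), np.float64(0.07681934432114429))
(275, 54) (563, 175) (array([0.50584629, 0.12549723, 0.16831819]), np.float64(0.07573053272478708))
jar S [0.62758998 0.00325464 0.092     ]
jar D [ 0.61876272 -0.00676669  0.092     ]
```

Call:
servo_tool([
  [[-39,-29,-2.5],[0,0,1.974],0],
  [[-39,-29,-2.5],[0,0,1.974],0],
  [[-39,-29,-2.5],[0,0,1.974],0],
  [[-39,-29,-2.5],[0,0,1.974],0],
  [[-39,-29,-2.5],[0,0,1.974],0],
  [[-39,-29,-2.5],[0,0,1.974],0],
  [[-39,-29,-2.5],[0,0,1.974],0],
  [[-39,-29,-2.5],[0,0,1.974],0],
  [[-39,-29,-2.5],[0,0,1.974],0],
  [[-39,-29,-2.5],[0,0,1.974],0],
  [[-39,-29,-2.5],[0,0,1.974],0],
  [[-39,-29,-2.5],[0,0,1.974],0],
  [[-39,-29,-2.5],[0,0,1.974],0],
  [[-39,-29,-2.5],[0,0,1.974],0],
  [[-39,-29,-2.5],[0,0,1.974],0],
  [[-39,-29,-2.5],[0,0,1.974],0],
  [[-39,-29,-2.5],[0,0,1.974],0],
  [[-39,-29,-2.5],[0,0,1.974],0],
  [[-39,-29,-2.5],[0,0,1.974],0],
  [[-39,-29,-2.5],[0,0,1.974],0],
])

```text
t: 1.77
tool_pos: [0.4749, 0.088, 0.2563]
tool_rot: [0.935, 0.353, -0.0, -0.0]
contact_force: [0.7, -0.1, 0.4]
width: 0.003
grip_force: 0.0
```

Call:
servo_tool([
  [[0,0,3],[0,0,0],0],
  [[0,0,6.5],[0,0,0],0],
  [[0,0,9.5],[0,0,0],0],
  [[0,0,10],[0,0,0],0],
  [[1,0,10],[0,0,0],0],
  [[2,0,10],[0,0,0],0],
  [[2.5,0,10.3],[0,0,0],0],
  [[3,0,10.6],[0,0,0],0],
])

```text
t: 2.43
tool_pos: [0.498, 0.108, 0.151]
tool_rot: [0.936, 0.353, 0.0, 0.0]
contact_force: [-0.2, -0.1, 0.9]
width: 0.001
grip_force: 0.3
```

```bash
python3 - <<'E'
from h import *
o=[]
for n,(x,y) in(("scene",(297,165)),("side",(265,150))):
    c=arm.read_camera(n);f=c["frame"][y:y+120,x:x+100]
    o.append(cv2.resize(f,(400,480),interpolation=cv2.INTER_CUBIC))
save("c1.png",np.hstack(o)); s=arm.get_state();print(s["tool_pos"],s["contact_force"],s["t"])
E
```

```text
[0.49766339 0.1081034  0.15028942] [-0.42205612  0.22428621 -0.39594895] 2.5333
```

View pics/c1.png

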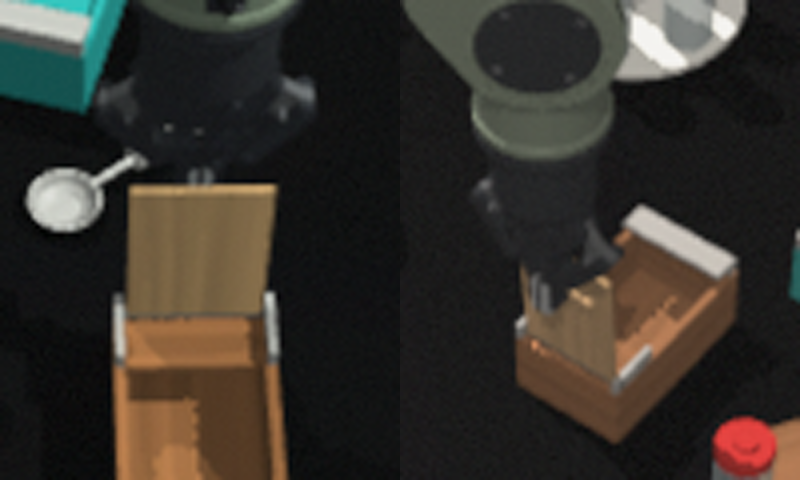

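Call:
servo_tool([
  [[0.7,0,1.0],[0,0,0],0],
  [[1.5,0,1.3],[0,0,0],0],
  [[2.4,0,1.6],[0,0,0],0],
  [[3.3,0,1.8],[0,0,0],0],
  [[4.1,0,2.1],[0,0,0],0],
  [[4.9,0,2.5],[0,0,0],0],
  [[5.7,0,3.0],[0,0,0],0],
  [[6.4,0,3.5],[0,0,0],0],
  [[7.0,0,4.2],[0,0,0],0],
  [[7.6,0,5.0],[0,0,0],0],
  [[8.0,0,5.8],[0,0,0],0],
  [[8.3,0,6.6],[0,0,0],0],
  [[8.4,0,7.2],[0,0,0],0],
  [[8.4,0,7.2],[0,0,0],0],
])

```text
t: 3.7
tool_pos: [0.5602, 0.1631, 0.0769]
tool_rot: [0.936, 0.352, -0.001, -0.0]
contact_force: [-0.4, -0.6, 0.9]
width: -0.002
grip_force: 0.4
```

```bash
python3 - <<'E'
from h import *
o=[]
for n,(x,y) in(("scene",(297,190)),("side",(275,170))):
    c=arm.read_camera(n);f=c["frame"][y:y+120,x:x+100]
    o.append(cv2.resize(f,(400,480),interpolation=cv2.INTER_CUBIC))
save("c2.png",np.hstack(o)); s=arm.get_state();print(s["tool_pos"],s["contact_force"],s["t"])
E
```

```text
[0.56031517 0.16287552 0.07812254] [-1.34251733 -0.68688599  1.43613111] 3.8
```

View pics/c2.png

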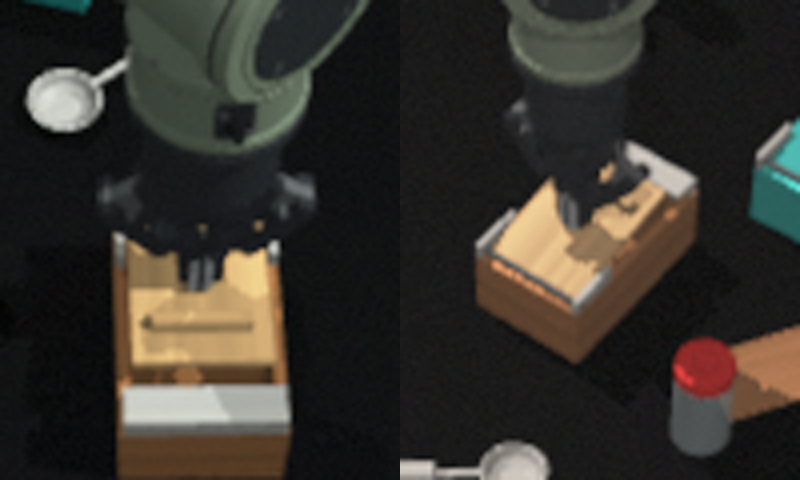

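The crop shows the flap at roughly 10°, with the fingertip mid-width behind the rib and short of the lip. I'll press it flat next.

Call:
servo_tool([
  [[0.1,0,0.5],[0,0,0],0],
  [[0.1,0,0.9],[0,0,0],0],
  [[0.1,0,1.2],[0,0,0],0],
  [[0.1,0,1.3],[0,0,0],0],
  [[0.1,0,1.3],[0,0,0],0],
])

```text
t: 4.22
tool_pos: [0.5617, 0.1639, 0.0654]
tool_rot: [0.936, 0.352, 0.0, 0.0]
contact_force: [0.2, 1.3, 7.8]
width: -0.001
grip_force: 4.0
```

Call:
servo_tool([
  [[0.5,0,0.05],[0,0,0],0],
  [[1.0,0,0.1],[0,0,0],0],
  [[1.5,0,0.1],[0,0,0],0],
  [[1.9,0,0.1],[0,0,0],0],
  [[2.2,0,0.1],[0,0,0],0],
  [[2.5,0,0.1],[0,0,0],0],
  [[2.8,0,0.1],[0,0,0],0],
  [[2.8,0,0.1],[0,0,0],0],
])

```text
t: 4.88
tool_pos: [0.5822, 0.1815, 0.0646]
tool_rot: [0.936, 0.352, -0.001, 0.0]
contact_force: [-4.4, -4.3, 14.5]
width: 0.001
grip_force: 7.4
```

Call:
servo_tool([
  [[0.3,0,0],[0,0,0],0],
  [[0.6,0,0],[0,0,0],0],
  [[0.9,0,0],[0,0,0],0],
  [[1.2,0,0],[0,0,0],0],
  [[1.5,0,0],[0,0,0],0],
  [[1.7,0,0],[0,0,0],0],
  [[1.7,0,0],[0,0,0],0],
])

```text
t: 5.47
tool_pos: [0.5938, 0.1916, 0.0641]
tool_rot: [0.936, 0.352, -0.002, 0.001]
contact_force: [-12.8, -9.4, 13.0]
width: 0.005
grip_force: 12.8
```

Call:
servo_tool([
  [[0.2,0,0],[0,0,0],0],
  [[0.4,0,0],[0,0,0],0],
  [[0.4,0,0],[0,0,0],0],
])

```text
t: 5.72
tool_pos: [0.5943, 0.1918, 0.0633]
tool_rot: [0.936, 0.351, -0.006, 0.001]
contact_force: [-28.9, -22.8, 16.8]
width: -0.004
grip_force: 24.1
```

It has hit the end stop: the push force rose to 37 N with no further travel. I'll ease off, lift clear and look.

Call:
servo_tool([
  [[-0.4,0,-0.1],[0,0,0],0],
  [[-0.55,0,-0.4],[0,0,0],0],
  [[-0.8,0,-1.0],[0,0,0],0],
  [[-1.0,0,-2.5],[0,0,0],0],
  [[-1.0,0,-5],[0,0,0],0],
  [[-3,0,-8],[0,0,0],0],
  [[-7,0,-10],[0,0,0],0],
  [[-10,0,-12],[0,0,0],0],
  [[-10,0,-12],[0,0,0],0],
  [[-10,0,-12],[0,0,0],0],
])

```text
t: 6.55
tool_pos: [0.5232, 0.1298, 0.1866]
tool_rot: [0.936, 0.352, 0.001, -0.0]
contact_force: [1.5, 0.4, -0.3]
width: -0.001
grip_force: 0.0
```

```bash
python3 - <<'E'
from h import *
o=[]
for n,(x,y) in(("scene",(297,190)),("side",(275,170))):
    c=arm.read_camera(n);f=c["frame"][y:y+120,x:x+100]
    o.append(cv2.resize(f,(400,480),interpolation=cv2.INTER_CUBIC))
save("c3.png",np.hstack(o)); s=arm.get_state();print(s["tool_pos"],s["contact_force"],s["t"])
E
```

```text
[0.52344247 0.13090722 0.18461548] [ 0.517942    0.40944968 -0.71360311] 6.65
```

View pics/c3.png

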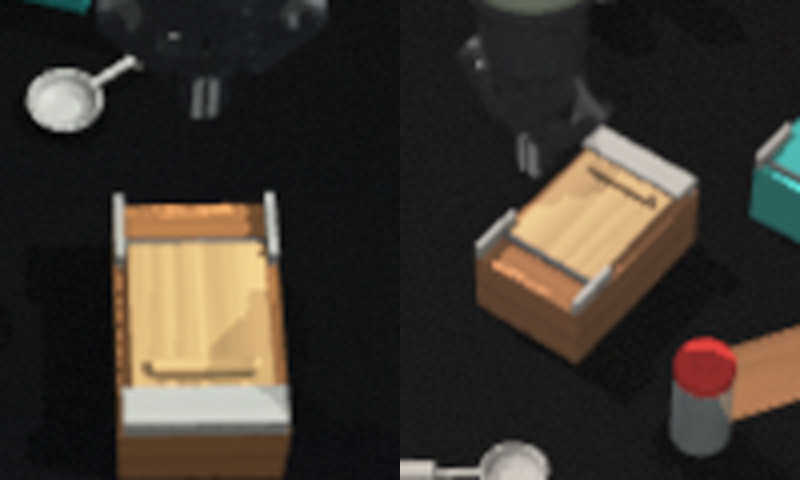

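The flap lies flat with its free edge under the lip. The rib sits just short of the lip (crop (200,370) against (205,388)), the deck is exposed at the pivot end, and the tool is clear. The jar and spoon haven't moved.

```bash
python3 -c "
from plant import arm
print(arm.hand_in())"
```

```text
the job is handed in; nothing more can be done
None
```

The open caddy's flap was folded flat, pushed forward to its end stop and tucked under the steel lip; it stayed shut after I let go and moved clear, and I handed the job in at about 6.7 s.

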